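Put the soldering pan away from its tripod into the low rack

TASK

Lift the empty steel pan off the tripod by its top arch and set it down upright on the open front part of the wooden rack's board, side handle pointing out of the rack, and let go. Then take it again by its side handle and slide it straight in until its round body is wholly under the rack's roof, with the side handle still sticking out of the front, and let go. Do not drop or tip the pan, and leave the tripod standing and the other things on the bench where they are.

Things in the scene. Friction and masses are not known exactly. Their poses are not given: they have to be found in the camera images.
- pan: Empty open round steel pan, outside diameter 110, height 65 mm, about 0.4 kg. Origin: centre of its underside; z up. In its x-z plane lie both handles: a rigid arch over the mouth (top at 125 mm) and a straight side handle pointing to the pan's -x. It starts upright on the tripod, the side handle up to 1.4 rad either way from world -x.
- arch_grip (a point): On the pan: middle of the arch's wooden top bar, 119 mm above the pan's underside on its axis. The bar runs 64 mm along the pan's x, is 12 mm wide (pan y) and 12 mm high; free space of 48 mm below it down to the pan's rim. Axes as the pan's.
- side_grip (a point): On the pan: middle of the wooden grip of the side handle, 130 mm from the pan's axis along its -x, 50 mm above its underside. The grip runs 97 mm along the pan's x (from 78 to 175 mm from the pan's axis), is 16 mm wide (pan y) and 18 mm high. Axes as the pan's.
- stand: Loose dark steel tripod with a flat round top of 128 mm diameter, its upper face 90 mm above the bench, feet within 80 mm of its axis, 1.2 kg. Origin: on its axis, on the bench; z up.
- rack: Fixed low wooden rack, left or right. Origin: on the bench below the middle of the roof's front edge; x points into the bay, z up. Board 12 mm thick, 220 wide (y), from x = -150 to +150 mm: front half open (landing); rear half is the bay under a roof, underside 162, top 177 mm above the bench, with a cardboard box on it up to 207 mm. The gripper's body does not fit under the roof.
- landing (a point): On the rack: centre of the open front part of the board, on its upper face, 75 mm in front of the roof's edge. Axes as the rack's.
- bay (a point): On the rack: where the pan's origin belongs in the end, on the board's upper face, 78 mm behind the roof's front edge, on the middle line. Axes as the rack's. The bay is 190 mm wide between its side walls and open in front; a 20 mm high stop strip at its rear begins 142 mm behind the roof's front edge.
- block: Bystander: steel bench block on a wooden base, 90 x 90 x 46 mm. Origin: centre of underside.
- cup: Bystander: terracotta-brown cup of steel punches, 60 mm diameter, 130 mm high with the punches. Origin: centre of underside.

How it is judged (in metres and radians):
On the way, in this order (a step that is already met when the one before it is completed fails the run):
1. the pan is lifted clear of the tripod, held by the arch (z of pan in the frame of stand above 0.11 m and distance between the grasp point and arch_grip below 0.05 m and contact force between the fingers and pan above 1 N and contact force between pan and stand below 0.1 N), for 0.2 s.
2. the pan stands upright on the landing (origin 45 to 110 mm in front of the roof's edge, within 50 mm of the middle line), side handle pointing out, released and at rest (z of pan in the frame of rack between 0.007 and 0.018 m and x of pan in the frame of rack between -0.11 and -0.045 m and y of pan in the frame of rack between -0.05 and 0.05 m and x of side_grip in the frame of rack below -0.14 m and angle between pan's own z axis and vertical below 0.12 rad and contact force between the fingers and pan below 0.1 N and linear speed of pan below 0.03 m/s), for 0.2 s.
3. the pan is held by its side handle (distance between the grasp point and side_grip below 0.06 m and contact force between the fingers and pan above 1 N), for 0.1 s.
At the end, for the whole second after the job is handed in: Pan upright (0.12 rad) on the rack board, released, at rest, 50-100 mm (its origin) behind the roof's front edge, within 40 mm of the middle line, side handle pointing out of the front within 0.35 rad; tripod upright, it and the bystanders within 40 mm of their starts (z of pan in the frame of rack between 0.007 and 0.018 m and angle between pan's own z axis and vertical below 0.12 rad and contact force between the fingers and pan below 0.1 N and linear speed of pan below 0.03 m/s and x of pan in the frame of rack between 0.05 and 0.1 m and y of pan in the frame of rack between -0.04 and 0.04 m and x of side_grip in the frame of rack below -0.02 m and angle between the x axis of pan and the x axis of rack, either way round below 0.35 rad and angle between stand's own z axis and vertical below 0.1 rad and distance of stand from where it was at the start of the episode below 0.04 m); the robot touches nothing.
It fails at once if the pan is tipped by more than 0.5 rad (angle between pan's own z axis and vertical above 0.5 rad).
It fails at once if the pan is dropped or thrown: faster than 0.5 m/s while the fingers do not touch it (linear speed of pan above 0.5 m/s and contact force between the fingers and pan below 0.05 N).
It fails at once if the tripod is shoved by more than 40 mm or knocked over (distance of stand from where it was at the start of the episode above 0.04 m or angle between stand's own z axis and vertical above 0.3 rad).
It fails at once if the block or cup is shoved by more than 40 mm, or the cup knocked over (distance of any of block, cup from where it was at the start of the episode above 0.04 m or angle between cup's own z axis and vertical above 0.3 rad).
It also fails if it takes over 64 s, if anything falls off the work surface, if the arm or the gripper's body presses on something with over 40 N, if the wrist force passes 120 N, or if a joint passes its speed limit or range.

ROBOT

A 6-joint arm with a two-finger parallel gripper is mounted at the origin on the work surface. World frame = base frame: x ahead of the robot, y to its left, z up, the work surface at z = 0. Lengths are in mm, angles in rad, forces in N, time in s.
With the tool pointing down it reaches from about 400 to 825 mm from the base axis. Payload 7 kg.
Tool frame: the origin (TCP) lies at the very end of the fingers, on their centre line; the grasp point (between the pads) lies 19 mm behind it; z points along the fingers, y is the direction in which the jaws open and shut (so a half turn about z gives the same grasp; the last joint's range is limited). The gripper opens to 88 mm and grips with 3 to 60 N. Pads are 19 mm wide; open, the fingers measure 130 mm over their backs; the gripper's body (78 mm by 193 mm) begins 47 mm behind the grasp point.
Start: joints at [1.455, 0.359, 0.012, 0, -1.224, -0.288], TCP at [265.224, 620.686, 226.561] pointing down, gripper open.
Joint ranges: [-3.07, 3.07], [-1.43, 2.12], [-1.02, 1.25], [-3.03, 1.67], [-3.05, -0], [-3.03, 3.03]. Speed limits (rad/s): [2.39, 2.39, 3.01, 3.14, 3.14, 3.14].

INTERFACE

Orientations are given as a unit quaternion [x, y, z, w].
In Python, from plant import bot gives the robot as it stands. Calls block until the motion is done:
- bot.move_ptp(position, orientation): joint-space move of the TCP to a pose.
- bot.line_to(position, velocity=150, ori=None): straight line of the TCP; ori=None keeps the orientation; velocity is the mean speed in mm/s.
- bot.move_joints(angles): joint-space move.
- bot.move_gripper(opening, force=None): finger opening in mm; force is the grip in N (None keeps the last); returns when the fingers have stopped.
- bot.pause(seconds).
- bot.solve_ik(position, orientation): joint angles nearest the present ones, or None.
- bot.read_state(): the state.
- bot.camera(name): name is "scene" or "top" or "wrist"; returns the picture (384x512x3 uint8, red, green, blue); there is no depth.
- bot.get_calibration(name): a dict with "fx", "fy", "cx", "cy" (pixels), "view" (4x4, takes a point from world to camera coordinates); the wrist camera has in their place "T_tool_cam" (4x4, takes a point from camera to tool coordinates, whose origin is the TCP and whose axes are the flange's). Camera axes: x right, y up, looking along -z (the intrinsics and any distortion apply to the point x, -y, -z); pixel columns grow to the right and rows downward; lengths in mm; the calibration is good to about 2 mm. A picture is of the moment at which its call begins: read the wrist's pose just before it. get_calibration takes no time and is no camera call.
A pose or a line that the arm cannot do raises bot.Unreachable and nothing moves.
- bot.close_job(): hands the job in, once; it reports no verdict.
The state is a dict: "t": time; "joint_pos": joint angles; "qvel": joint speeds; "tau": joint torques, N m; "tcp_pos": TCP position; "eef_rot": TCP orientation; "contact_force": force on the tool from outside, world axes, zero at the start; "moment": the same for the moment, N m; "width": finger opening in mm.
Only numpy, scipy, OpenCV 4.12 (cv2) and the standard library are available. Lean on these libraries where they do the work, as an engineer would, in place of code of your own. Each camera call takes 0.05 s, during which the arm holds its last target. There are 200 camera calls.

## Working session

There is one attempt and no reset: what is moved stays moved. The work goes in short steps, each a Python script; the robot and the scene stay as the last script left them, time stands still between calls to the robot, and variables do not carry over. Pictures are saved under pics/ and viewed, about 8 in all and at most 12, crops included, and the job is handed in when it is done.

```bash
ls; mkdir -p pics; python3 - <<'E'
from plant import bot
import cv2,numpy as np
for n in("scene","top"):
    im=bot.camera(n); cv2.imwrite(f"pics/{n}0.png",cv2.resize(im[:,:,::-1],(800,600),interpolation=cv2.INTER_CUBIC))
    c=bot.get_calibration(n); print(n,{k:np.round(np.array(v),3).tolist() for k,v in c.items()})
s=bot.read_state();print(s)
print(bot.get_calibration("wrist"))
E
```

```text
pics
scene {'fx': 381.856, 'fy': 381.856, 'cx': 260.168, 'cy': 192.271, 'view': [[0.705, -0.709, 0.005, -387.242], [0.671, 0.669, 0.319, -430.52], [-0.23, -0.222, 0.948, -920.419], [0.0, 0.0, 0.0, 1.0]]}
top {'fx': 430.553, 'fy': 430.553, 'cx': 246.875, 'cy': 192.373, 'view': [[0.011, -1.0, 0.015, -28.206], [0.996, 0.012, 0.093, -595.941], [-0.093, 0.014, 0.996, -1046.08], [0.0, 0.0, 0.0, 1.0]]}
{'t': 0.1, 'joint_pos': array([ 1.45509282e+00,  3.59304000e-01,  1.11536093e-02, -2.66442346e-04,
       -1.22410113e+00, -2.88110941e-01]), 'qvel': array([ 0.0008663 , -0.0004323 ,  0.00270314, -0.00024885,  0.00097564,
       -0.00047987]), 'tau': array([-2.46845695e-03, -5.84163237e+01,  2.93749398e+01,  7.01562837e+00,
        1.01862982e-02, -4.32853369e-05]), 'tcp_pos': array([265.08846808, 620.29933674, 225.73260915]), 'eef_rot': array([ 9.79676525e-01, -2.00582555e-01, -6.21527131e-05,  7.35678681e-04]), 'contact_force': array([-0.29258903,  0.09982833,  0.20074317]), 'moment': array([-0.02430419,  0.00084282, -0.03263857]), 'width': 87.73631445636173}
{'fx': 307.3707494030415, 'fy': 307.3707494030415, 'cx': 254.46583900019692, 'cy': 191.05109958551736, 'T_tool_cam': array([[-7.54891871e-04,  9.59305594e-01,  2.82368921e-01,
         7.65794372e+01],
       [ 9.99999539e-01,  5.56424955e-04,  7.83053428e-04,
         2.33781739e-01],
       [ 5.94070420e-04,  2.82369382e-01, -9.59305571e-01,
        -1.57927326e+02],
       [ 0.00000000e+00,  0.00000000e+00,  0.00000000e+00,
         1.00000000e+00]])}
```

View pics/top0.png

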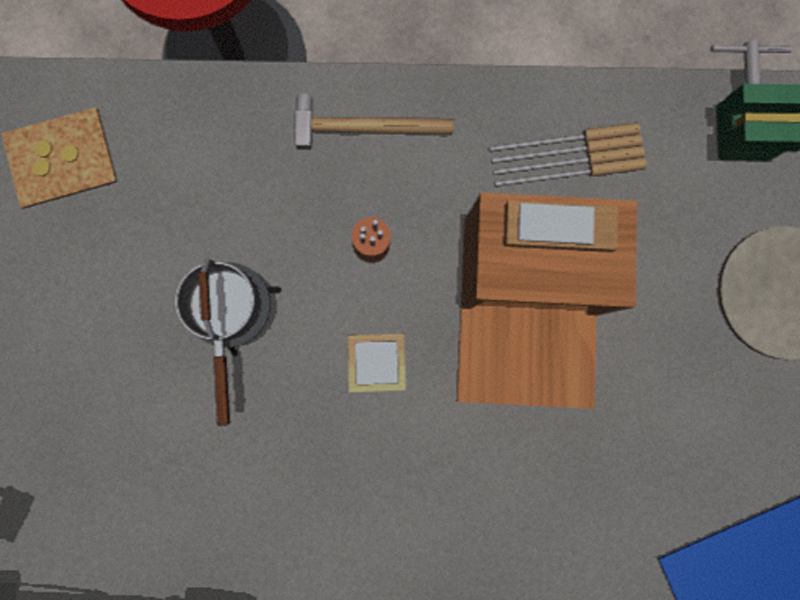

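View pics/scene0.png

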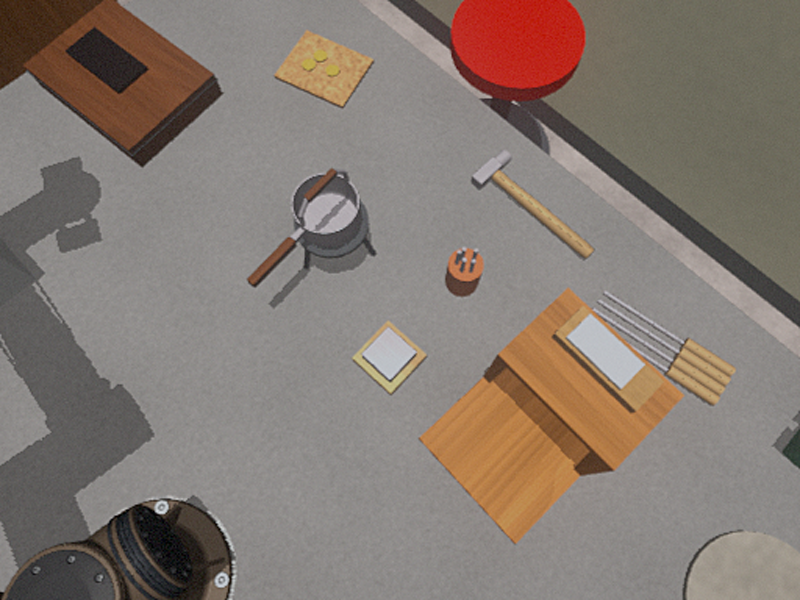

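Top view: pan at left, with its rim centre near (217,300) and its handle tip at (222,424). The rack is at right, with board front corners at (458,402) and (594,408) and the roof front edge from (477,306) to (636,306). The cup is at (372,238) and the block at (377,363). The scene view shows the same layout. Next I fit poses to both views.

```bash
cat > h.py <<'E'
import numpy as np
from plant import bot
from scipy.spatial.transform import Rotation as R
from scipy.optimize import least_squares
def proj(n,P):
    c=bot.get_calibration(n);V=np.array(c["view"]);q=np.asarray(P)@V[:3,:3].T+V[:3,3]
    return np.c_[c["fx"]*q[:,0]/-q[:,2]+c["cx"],c["fy"]*-q[:,1]/-q[:,2]+c["cy"]]
def world(p,L):
    L=np.asarray(L,float);c,s=np.cos(p[2]),np.sin(p[2])
    return np.c_[p[0]+c*L[:,0]-s*L[:,1],p[1]+s*L[:,0]+c*L[:,1],L[:,2]]
def fit(obs,p0):  # obs: cam,local pts,pix(800 scale)
    f=lambda p:np.concatenate([(proj(n,world(p,L))-(np.array(px)+.5)/1.5625+.5).ravel() for n,L,px in obs])
    r=least_squares(f,p0,loss="soft_l1");return r.x,f(r.x).round(1)
def down(yaw): # tool down, tool x at world angle yaw
    return (R.from_euler("z",yaw)*R.from_euler("x",np.pi)).as_quat()
E
python3 - <<'E'
from h import *
rk=[[-150,110,12],[-150,-110,12],[0,110,177],[0,-110,177]]
print("rack",fit([("top",rk,[(458,402),(594,408),(477,305),(636,306)]),("scene",rk,[(420,438),(516,543),(499,356),(613,470)])],[580,-200,0]))
pn=[[-175,0,140],[-78,0,140],[-32,0,215],[32,0,215],[0,0,155]]
print("pan",fit([("top",pn,[(222,424),(219,358),(206,320),(204,270),(217,301)]),("scene",pn,[(252,281),(293,240),(306,200),(335,172),(326,203)])],[600,300,0]))
print("cup",fit([("top",[[0,0,95]],[(371,239)]),("scene",[[0,0,95]],[(465,262)])],[600,0,0])[0])
print("block",fit([("top",[[0,0,46]],[(377,363)]),("scene",[[0,0,46]],[(389,355)])],[600,0,0])[0])
E
```

```text
rack (array([ 5.82929599e+02, -2.54185866e+02, -3.64823015e-02]), array([ 0.1, -0.2,  0.6,  0.1, -0.2, -4.1, -0.2,  0.2, -0.9,  0.4, -0.1,
        0.8, -1.2, -1.2,  0.8,  0.3]))
pan (array([5.83245987e+02, 2.18126365e+02, 5.80226241e-02]), array([-0. ,  0.6,  0.8, -1.6,  0.1, -0.3,  0.7,  0.7, -0.4, -0.9, -2.3,
        1.3, -0.2,  0.2, -0.2, -1. ,  0.2, -1.1, -0.3,  0.1]))
cup [685.97499382   3.09615138   0.        ]
block [496.91183855  -9.39907512   0.        ]
```

```bash
python3 - <<'E'
from h import *
import cv2
bot.move_gripper(50)
q=down(np.pi+.058); x,y=583.2,218.1
bot.move_ptp([x,y,330],q)
s=bot.read_state();print(s["t"],s["joint_pos"].round(2),s["tcp_pos"].round(1))
im=bot.camera("wrist");cv2.imwrite("pics/w1.png",im[:,:,::-1])
c=bot.get_calibration("wrist");T=c["T_tool_cam"];Rt=R.from_quat(s["eef_rot"]).as_matrix()
for P in world([x,y,.058],[[-32,0,215],[32,0,215],[-78,0,140],[0,0,155],[55,0,155]]):
    p=T[:3,:3].T@(Rt.T@(P-s["tcp_pos"])-T[:3,3]);print(P.round(),c["fx"]*p[0]/-p[2]+c["cx"],c["fy"]*-p[1]/-p[2]+c["cy"])
E
```

```text
2.8167 [ 0.67  0.23  0.06 -0.   -1.4  -2.18] [583.  218.6 329.7]
[551. 216. 215.] 254.1487796557148 152.42470045973067
[615. 220. 215.] 254.12350617462332 219.39441192909896
[505. 214. 140.] 254.20001856779004 98.99355682017553
[583. 218. 155.] 254.16555142784264 172.379085542341
[638. 221. 155.] 254.14700573424452 218.7136346538804
```

View pics/w1.png

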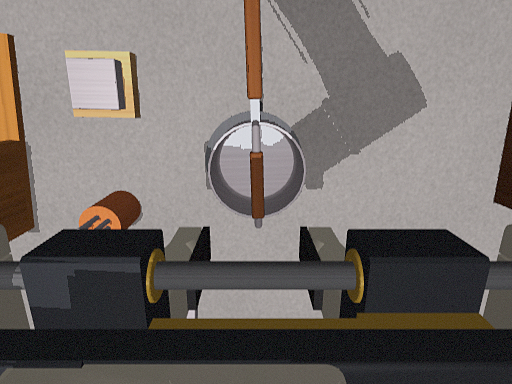

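The wrist view shows the arch bar from (257,152) to (258,218), within about 3 px of prediction, so I grasp it.

```bash
python3 - <<'E'
from h import *
import cv2
x,y=583.2,218.1
bot.line_to([x,y,191],120)
bot.move_gripper(0,force=55)
s=bot.read_state();print(s["t"],s["tcp_pos"].round(1),s["contact_force"].round(1),s["width"])
bot.line_to([x,y,270],60);bot.pause(.4)
s=bot.read_state();print(s["t"],s["tcp_pos"].round(1),s["contact_force"].round(1),s["moment"].round(2),s["width"])
im=bot.camera("wrist");cv2.imwrite("pics/w2.png",im[:,:,::-1])
E
```

```text
4.8833 [583.4 218.3 190.9] [ 1.4  1.5 -0.8] 11.345192926586053
6.75 [583.2 218.1 269.9] [ 0.7  0.1 -3.8] [ 0.03 -0.17 -0.01] 11.310135193258816
```

View pics/w2.png

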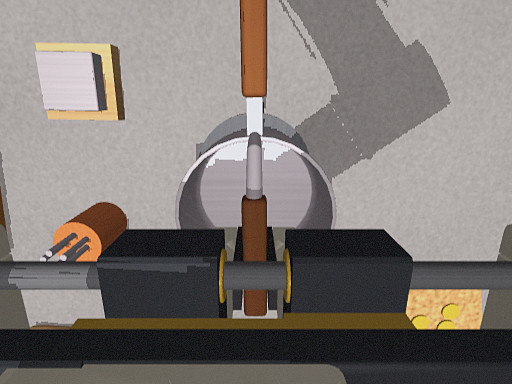

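The pan is held and looks level: 3.8 N load, finger width 11.3 mm. Now I carry it to the landing.

```bash
python3 - <<'E'
from h import *
import cv2
rk=[582.9,-254.2,-.0365]
q=down(np.pi+rk[2])
L=world(rk,[[-82,0,0]])[0]; print(L)
bot.line_to([L[0],L[1],270],140,ori=q)
bot.line_to([L[0],L[1],122],100)
for z in np.arange(119,108,-1.):
    bot.line_to([L[0],L[1],z],20)
    f=bot.read_state()["contact_force"][2];print(z,round(f,1))
    if f>-0.8: break
bot.pause(.2);print(bot.read_state()["contact_force"].round(1))
bot.move_gripper(45);bot.pause(.3)
bot.line_to([L[0],L[1],260],120)
bot.pause(.1);s=bot.read_state();print(s["t"],s["tcp_pos"].round(1),s["contact_force"].round(1),s["width"])
cv2.imwrite("pics/t3.png",cv2.resize(bot.camera("top")[150:350,230:480,::-1],(750,600),interpolation=cv2.INTER_CUBIC))
cv2.imwrite("pics/w3.png",bot.camera("wrist")[:,:,::-1])
E
```

```text
[ 500.95461619 -251.20766453    0.        ]
119.0 -5.5
118.0 -5.4
117.0 -4.8
116.0 -4.0
115.0 -4.0
114.0 -4.6
113.0 1.5
[-0.7  3.1  3.2]
16.5333 [ 500.6 -251.1  259.2] [0.3 1.1 0.9] 45.141832007570216
```

View pics/w3.png

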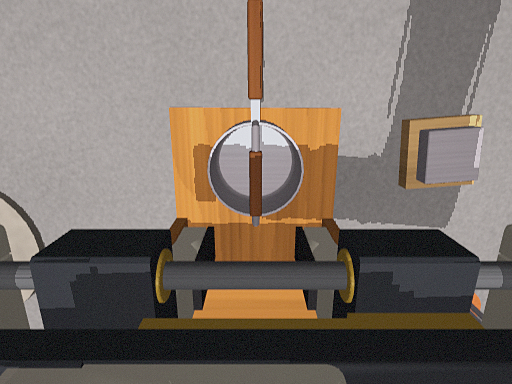

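View pics/t3.png

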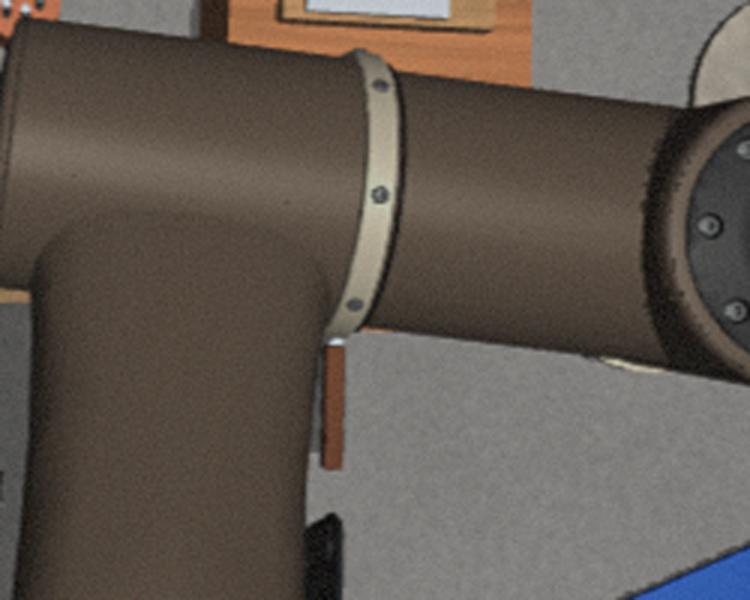

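The pan stands centred on the landing with the bar at (255,152–217), and the side handle points straight out. The arm hides the pan in the top view, but the visible handle is straight. Next I grasp the side handle and slide it in.

```bash
python3 - <<'E'
from h import *
rk=[582.9,-254.2,-.0365]
W=lambda x,z:world(rk,[[x,0,z]])[0]
q=down(np.pi+rk[2])
g=-82-146
for z in(200,43):print(bot.solve_ik(W(g,z),q))
bot.line_to(W(g,260),150,ori=q)
bot.line_to(W(g,43),130)
s=bot.read_state();print(s["t"],s["contact_force"].round(1))
bot.move_gripper(0,force=25);bot.pause(.3)
s=bot.read_state();print(s["t"],s["tcp_pos"].round(1),s["contact_force"].round(1),s["width"])
E
```

```text
[-1.45509833e-01 -3.32917377e-02 -5.32711667e-01 -4.44089210e-16
 -1.07137640e+00 -1.46178649e+00]
[-1.45509833e-01  1.79238087e-01 -7.43902874e-01 -4.44089210e-16
 -6.47655365e-01 -1.46178649e+00]
19.575 [ 0.6 -0.5  0.1]
20.4667 [ 355.  -245.9   43. ] [-0.4  1.6  2.5] 15.805703309782603
```

Width 15.8 mm matches the 16 mm handle, so it is held. Slide in steps while watching the force.

```bash
python3 - <<'E'
from h import *
import cv2
rk=[582.9,-254.2,-.0365]
W=lambda x,z:world(rk,[[x,0,z]])[0]
g=-228
for d in (40,80,120,140,150,158):
    bot.line_to(W(g+d,43),50)
    s=bot.read_state();f=s["contact_force"];print(d,s["tcp_pos"].round(1),f.round(1),round(s["width"],1))
    if np.abs(f).max()>25: print("STOP");break
cv2.imwrite("pics/s4.png",cv2.resize(bot.camera("scene")[150:384,230:460,::-1],(600,600),interpolation=cv2.INTER_CUBIC))
print(s["t"])
E
```

```text
40 [ 393.3 -247.3   42.7] [-5.9  0.4  6.3] 15.9
80 [ 433.4 -248.8   42.8] [-6.2 -0.2  6.3] 15.9
120 [ 473.4 -250.3   42.8] [-5.   0.2  5.6] 15.7
140 [ 494.2 -251.1   42.9] [-4.8 -0.1  3.9] 15.8
150 [ 504.4 -251.5   42.9] [-3.5 -0.3  4.5] 16.0
158 [ 512.6 -251.7   42.9] [-4.  -0.9  5.1] 15.5
24.525
```

View pics/s4.png

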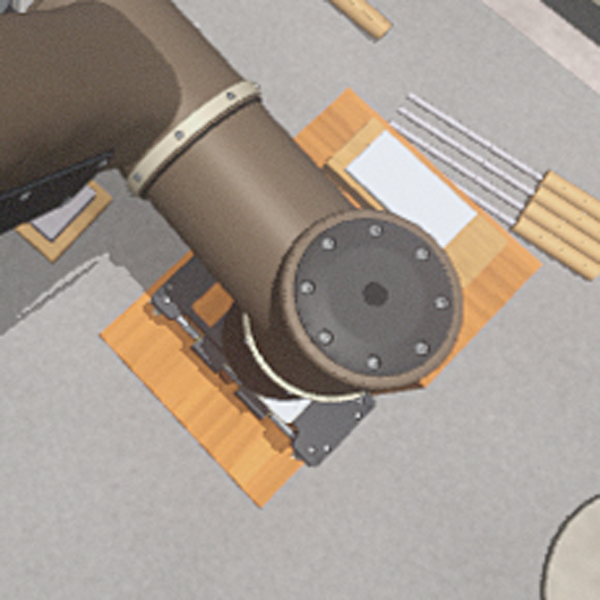

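The pan was pushed in with low forces, under 7 N. Release, rise clear, back off and look.

```bash
python3 - <<'E'
from h import *
import cv2
rk=[582.9,-254.2,-.0365]
W=lambda x,z:world(rk,[[x,0,z]])[0]
bot.move_gripper(45);bot.pause(.2)
bot.line_to(W(-70,100),60)
bot.line_to(W(-200,230),150)
p=W(-200,300)
s=bot.read_state();print(s["t"],s["tcp_pos"].round(1),s["contact_force"].round(1))
cv2.imwrite("pics/w5.png",bot.camera("wrist")[:,:,::-1])
bot.move_ptp([300,400,350],down(np.pi));print(bot.read_state()["t"])
a=cv2.resize(bot.camera("top")[100:290,200:420,::-1],(450,390),interpolation=cv2.INTER_CUBIC)
b=cv2.resize(bot.camera("scene")[150:350,260:440,::-1],(350,390),interpolation=cv2.INTER_CUBIC)
cv2.imwrite("pics/t5.png",np.hstack([a,b]))
cv2.imwrite("pics/t5full.png",cv2.resize(bot.camera("scene")[:,:,::-1],(800,600)))
E
```

```text
27.9667 [ 383.1 -246.8  229.3] [0.7 0.2 0.9]
30.375
```

View pics/t5.png

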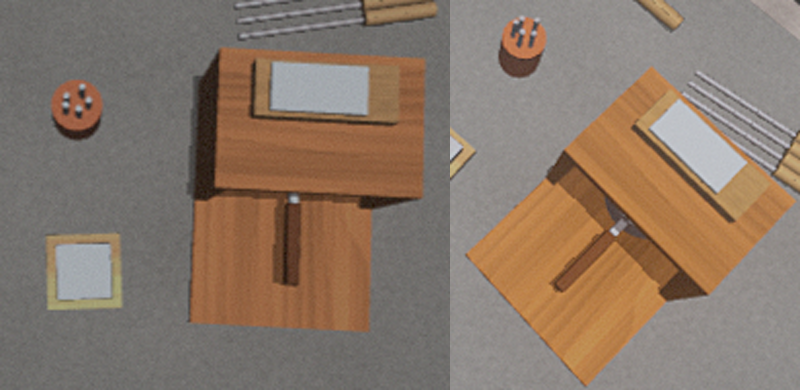

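View pics/t5full.png

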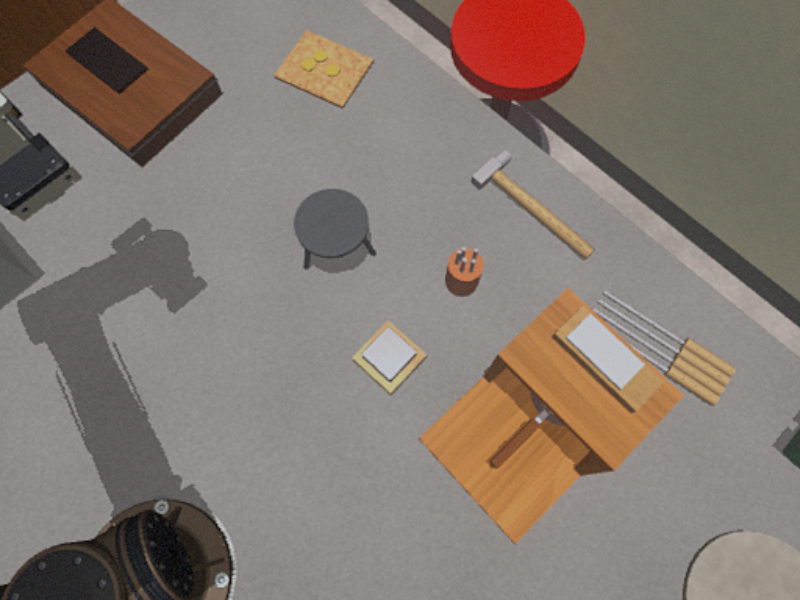

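The pan is in the bay with its handle out at the front, and the tripod, cup and block are unmoved. I check the final pose numerically from the handle ends.

```bash
python3 - <<'E'
from h import *
pn=[[-175,0,62],[-78,0,62]]
p,r=fit([("top",pn,[(534,373),(536,311)]),("scene",pn,[(495,464),(536,422)])],[650,-254,0])
rk=[582.9,-254.2,-.0365];c,s=np.cos(rk[2]),np.sin(rk[2]);d=p[:2]-rk[:2]
x=c*d[0]+s*d[1];y=-s*d[0]+c*d[1];print("in rack",x,y,p[2]-rk[2],r)
if 62<x<90 and abs(y)<20: bot.close_job();print("closed",bot.read_state()["t"])
E
```

```text
in rack 76.91799441060941 -0.2888526228552224 -0.005695120233785642 [ 0.2 -0.1  0.2 -0.7 -1.5  0.6 -0.  -0.3]
the job is handed in; nothing more can be done
the job is handed in; nothing more can be done
```

The pan is in the rack's bay with its side handle sticking out of the front, and the job is handed in. I lifted it off the tripod by the arch, set it on the landing and released it. Then I took it by the side handle, slid it in, let go and moved the arm clear.

**Pan position:** my last fit from two cameras puts its origin 77 mm behind the roof edge (allowed 50–100). It is 0.3 mm off the middle line and 0.006 rad off the rack's axis.

**Other things on the bench:** in the final picture the tripod is standing and the cup and block are where they started. I judged this by eye and did not measure their movement.

**Forces and time:** the measured tool force stayed below about 8 N during the slide. The last clock reading before handing in was 30.4 s of the 64 s allowed.

**Disagreements and gaps:**
- The first rack fit was off by 4 px at one roof corner; I put this down to my misreading that pixel, because the other points agreed to about 1 px.
- The arm hid the pan in the top view at the landing, so I confirmed that placement with the wrist camera.
- The pan being level in the bay was judged only from pictures.

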